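# Hold the spring press on a freshly glued mosaic stone

## Task

The round stone in the sloping mosaic has just been glued and must be kept under light pressure. Take the spring press out of the tool block, set its foot on the middle of the round stone with the press square to the sloping face, push gently until the plunger is about half way in, and finish while still holding it there, steady in the gripper: do not let go or put it down. Never drive the plunger to its stop, and leave the rest of the mosaic, the brush and the other things on the table alone.

Things in the scene. Friction and masses are not known exactly. Their poses are not given: they have to be found in the camera images.
- press: spring press, loose tool, 115 to 190 g, upright in one hole of the block. Plain wooden grip 28 mm in diameter, 85 mm long, brass band at its foot, steel disc 3 mm high on top; below it a steel neck 20 mm in diameter, 18 mm long, in the hole, then the plunger. Origin: centre of the grip's lower end (shoulder, rests on the block, 55 mm above the table). z runs along the tool from plunger to top.
- plunger (a joint): how far the press's plunger is pushed in, m: 0 fully out, 0.014 at its stop. Sprung: it starts to move at about 2 N, takes about 4.5 N half way in (0.007) and 7 N at the stop; springs back.
- foot (a point): centre of the flat round underside of the plunger's foot (steel, 16 mm in diameter): 44 mm below the press's origin along its z axis with the plunger out, less when pushed in. In the block it hangs 11 mm above the table.
- block: tool block, dark wood, 150 (x) by 60 (y) by 55 (z) mm, fixed, two vertical through holes 23 mm in diameter at x = -40 and +40 mm on its centre line; the press is in one, the brush in the other. Origin: centre of its underside.
- brush: brush standing handle down in the other hole of the block: thin wooden handle 12 mm in diameter on a 26 mm collar, metal band and grey bristles on top, its top 103 mm above the block's top. Leave it. Origin: on the block's top face.
- board: sloping mosaic board, fixed, 320 mm wide (y), 260 mm along the slope; rises at 20 degrees along its +x, so its face looks up and back along -x. Frame level (z up), origin on the table below its middle. Face 31 mm above the table at the low edge, 75 in the middle, 120 at the high edge. Flat 2 mm tiles, and a bare band across the middle with three raised pale stones 65 mm apart in any order.
- round_stone: the freshly glued stone: round disc 32 mm in diameter, pale marble, fixed in the bare band of the board, its top 8 mm above the band, parallel to the sloping face. Origin: centre of its underside, frame level like the board's.
- stone_top (a point): centre of the round stone's top face; z is square to the sloping face, pointing away from it, x runs up the slope.
- square_stone: square stone 29 mm wide, 8 mm high, in the same band; leave it. Origin: centre of its underside.
- bar_stone: oblong stone 18 by 40 mm, 8 mm high, in the same band; leave it. Origin: centre of its underside.
- jar: glass jar with dark wooden cap, 52 mm in diameter, 85 mm tall, at one end of the tool block (140 mm from its centre); origin: centre of its underside.
- bottle: bottle, 64 mm in diameter, 200 mm tall; origin: centre of its underside.
- bowl: white bowl, 100 mm in diameter, 40 mm tall; origin: centre of its underside.
- hammer: hammer lying on the table to the right of the board, handle along its x; origin under its middle.
- pencil: carpenter's pencil lying on the table between the board and the tool block, 160 by 8 by 8 mm; origin: centre of its underside.
Mind the look-alikes: they are no part of the job. Of the things that look like the block, take the one that is farthest from the robot's base at the start.

How it is judged:
By the outcome, as a careful person would: the job done as asked, in the order asked, and still so for the second after the job is handed in, while the arm keeps its last pose, push and grip.
It also fails if it takes over 45 s, if anything falls off the work surface, if the arm or the gripper's body presses on something with over 40 N, if the wrist force passes 120 N, or if a joint passes its speed limit or range.

## Robot

A 6-joint arm with a two-finger parallel gripper is mounted at the origin on the work surface. World frame = base frame: x ahead of the robot, y to its left, z up, the work surface at z = 0. Lengths are in m, angles in rad, forces in N, time in s.
With the tool pointing down it reaches from about 0.225 to 0.875 m from the base axis. Payload 3.4 kg.
Tool frame: the origin (TCP) lies on the centre line of the jaws, within the pads' length; the fingertips stand 11 mm ahead of it and the grasp point (between the pads) lies 8 mm behind it; z points along the fingers, y is the line along which they close (so a half turn about z gives the same grasp; the last joint's range is limited). The gripper opens to 85 mm and grips with 20 to 120 N. Pads are 22 mm wide; open, the fingers measure 114 mm over their backs; the gripper's body (76 mm by 85 mm) begins 54 mm behind the grasp point. The pads swing forward as they close: fully open they stand 13 mm farther back than shut.
Start: joints at [1.091, 0.276, 1.505, -0, 1.361, -0.121], TCP at [0.202, 0.538, 0.242] pointing down, gripper open.
Joint ranges: [-2.89, 2.89], [-0.75, 2.08], [0.22, 2.7], [-1.18, 4.32], [0.11, 2.71], [-2.7, 2.7]. Speed limits (rad/s): [2.57, 2.57, 3.14, 3.14, 3.14, 3.14].

## Interface

Orientations are given as a rotation vector (axis times angle).
In Python, from plant import arm, eoat, kin, readout, eyes, workorder gives the robot as it stands. Calls block until the motion is done:
- arm.move_to(position, orientation): joint-space move of the TCP to a pose.
- arm.line_to(position, orientation=None, feed=0.15): straight line of the TCP; orientation=None keeps the orientation; feed is the mean speed in m/s.
- arm.move_j(angles): joint-space move.
- eoat.move_gripper(opening): finger opening in m; the grip force is fixed at half the most; returns when the fingers have stopped.
- arm.dwell(seconds).
- kin.solve_ik(position, orientation): joint angles nearest the present ones, or None.
- readout.get_obs(): the state.
- eyes.capture(name): name is "scene" or "top"; returns (picture, depth): 480x640x3 uint8, blue, green, red; 480x640 float32, m along the optical axis (not along the pixel's ray), 0 where there is no reading.
- eyes.calibration(name): a dict with "fx", "fy", "cx", "cy" (pixels), "origin" and "orientation" of the camera in the world. Camera axes: x right, y down, z forward; pixel columns grow to the right and rows downward; lengths in m; the calibration is good to about 2 mm. A picture is of the moment at which its call begins. calibration takes no time and is no camera call.
A pose or a line that the arm cannot do raises arm.PlanningError and nothing moves.
- workorder.job_done(): hands the job in; it is judged then, once.
Trained networks look in the newest picture that a camera, given by its name, has taken for a name from the list of things; names that differ only in an ending like _2 or _b are one class to them, and where a whole thing is asked for, a point or a joint stands for the part that bears it (a point fixed in the world has none). Each returns a list of dicts, best first, with "score" (0 to 1); they miss things now and then, are a little off and sometimes report something else, mostly with a low value. They report only what shows in the picture. A call takes as long as a camera call. They do not tell look-alikes from the thing itself.
- eyes.boxes_of(camera, target): "centre" ([row, column] in pixels, amid what is visible of it).
- eyes.regions_of(camera, target): "pixels" (480x640 bool, what is visible of it) and "centre" ([row, column] in pixels, amid what is visible of it).
The state is a dict: "clock": time; "joints": joint angles; "joint_vel": joint speeds; "joint_torque": joint torques, N m; "ee_pos": TCP position; "tcp_rot": TCP orientation; "contact_force": force on the tool from outside, world axes, zero at the start; "torque": the same for the moment, N m; "gripper_width": finger opening in m; "finger_force": force on a finger pad.
Only numpy, scipy, OpenCV 4.12 (cv2) and the standard library are available. Lean on these libraries where they do the work, as an engineer would, in place of code of your own. Each camera call takes 0.05 s, during which the arm holds its last target. There are 200 camera calls.

## Working session

There is one attempt and no reset: what is moved stays moved. The work goes in short steps, each a Python script; the robot and the scene stay as the last script left them, time stands still between calls to the robot, and variables do not carry over. Pictures are saved under pics/ and viewed, at most 10 in all, crops included, and the job is handed in when it is done.

```bash
mkdir -p pics; ls
cat > h.py <<'E'
import numpy as np, cv2
from scipy.spatial.transform import Rotation as R
from plant import arm, eoat, kin, readout, eyes, workorder
def cam(n):
    c=eyes.calibration(n); o=np.array(c["orientation"],float)
    M=o if o.shape==(3,3) else R.from_rotvec(o).as_matrix()
    return c,M,np.array(c["origin"],float)
def cloud(n,depth):
    c,M,o=cam(n); v,u=np.mgrid[:480,:640]
    P=np.stack([(u-c["cx"])/c["fx"]*depth,(v-c["cy"])/c["fy"]*depth,depth],-1)
    W=P@M.T+o; W[depth<=0]=np.nan; return W
E
python3 - <<'E'
from h import *
print(readout.get_obs())
for n in("scene","top"):
    im,d=eyes.capture(n); cv2.imwrite(f"pics/{n}0.png",im); W=cloud(n,d); np.savez(f"{n}0.npz",W=W,d=d)
    print(n,eyes.calibration(n))
    for t in("press","block","brush","board","round_stone","square_stone","bar_stone","jar","bottle","bowl","hammer","pencil"):
        for q in eyes.regions_of(n,t):
            m=q["pixels"]; w=W[m]
            if m.sum(): print(t,round(q["score"],2),np.round(q["centre"]),m.sum(),np.round(np.nanmedian(w,0),3),np.round(np.nanpercentile(w[:,2],[2,98]),3))
E
```

```text
pics
{'clock': 0.0, 'joints': array([ 1.09100239e+00,  2.76597444e-01,  1.50617413e+00, -1.11162650e-05,
        1.36070857e+00, -1.21007809e-01]), 'joint_vel': array([ 2.08198967e-04,  1.68350501e-03,  7.86546733e-05, -7.59588857e-04,
        1.84791172e-03, -9.24814981e-06]), 'joint_torque': array([ 1.12714333e-03, -4.16779876e+01, -2.45799762e+01, -1.58840714e-05,
        1.14422949e-02,  5.94119996e-06]), 'ee_pos': array([0.20166966, 0.53790566, 0.24142197]), 'tcp_rot': array([-5.60460312e-01, -3.09063697e+00,  2.83665567e-03]), 'contact_force': array([0.12004145, 0.45828047, 0.10625529]), 'torque': array([ 0.00832371,  0.02936456, -0.00816257]), 'finger_force': 0.0, 'gripper_width': 0.08543332518153074}
scene {'fx': 598.8742158984753, 'fy': 598.8742158984753, 'cx': 309.3896983728047, 'cy': 242.16952912139993, 'origin': array([1.13569744, 0.05433017, 1.1031536 ]), 'orientation': array([-1.72079047, -2.09078035,  0.64260028])}
press 0.84 [255. 492.] 467 [0.46  0.265 0.114] [0.058 0.145]
block 0.98 [194. 295.] 1900 [ 0.331 -0.161  0.054] [0.007 0.06 ]
block 0.93 [300. 469.] 1705 [0
[... 1424 characters left out ...]
222. 170.] 245 [0.524 0.249 0.103] [0.053 0.16 ]
board 0.86 [189. 360.] 16458 [ 0.608 -0.156  0.077] [0.031 0.119]
board 0.17 [195. 388.] 171 [ 0.595 -0.225  0.082] [0.076 0.088]
round_stone 0.58 [190. 328.] 160 [ 0.601 -0.093  0.082] [0.069 0.088]
square_stone 0.59 [197. 385.] 162 [ 0.595 -0.224  0.082] [0.076 0.088]
bar_stone 0.56 [192. 362.] 153 [ 0.598 -0.16   0.082] [0.071 0.087]
jar 0.79 [193. 188.] 665 [0.613 0.221 0.081] [0.001 0.088]
bottle 0.83 [272. 525.] 1541 [ 0.414 -0.49   0.129] [0.008 0.201]
bowl 0.65 [309. 175.] 1529 [0.34  0.251 0.019] [0.003 0.042]
hammer 0.62 [167. 488.] 1565 [ 0.671 -0.47   0.024] [0.005 0.029]
pencil 0.6 [233. 228.] 253 [0.525 0.148 0.008] [0.002 0.012]
```

Run:
```python
from h import *
a=cv2.imread("pics/top0.png");b=cv2.imread("pics/scene0.png")
cv2.imwrite("pics/a1.png",cv2.resize(a[120:360,100:420],None,fx=2.5,fy=2.5))
cv2.imwrite("pics/a2.png",cv2.resize(b[120:390,150:510],None,fx=2.2,fy=2.2))
```

```text
(no output)
```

View pics/a1.png

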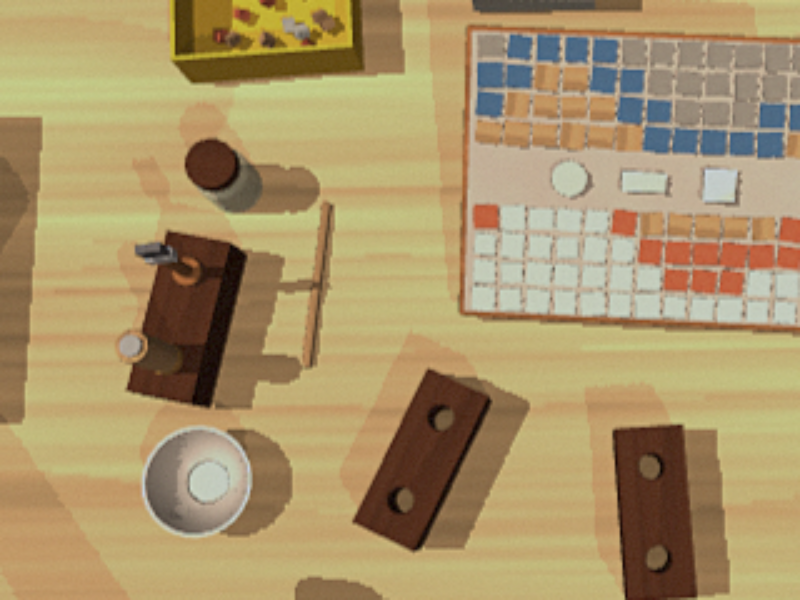

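View pics/a2.png

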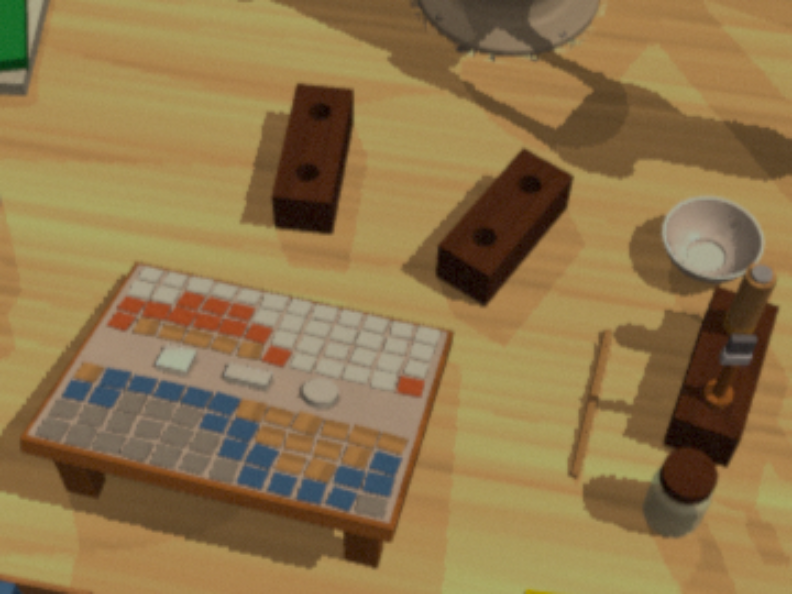

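The top view shows three block-like objects, listed here by full-frame (row, col):
- (246,176): holds both press and brush, 0.55 m from the base.
- (302,268): empty, 0.36 m from the base.
- (325,365): empty, 0.35 m from the base.

The first fits: it is the farthest and the enlarged crop confirms it holds the tools. The press (steel disc on top) stands in its near hole, and the brush is in the far one. The round stone is the leftmost of the three, at top (191,328).

```bash
cat >> h.py <<'E'
def proj(n,X):
    c,M,o=cam(n); p=(np.atleast_2d(X)-o)@M
    return np.stack([c["fx"]*p[:,0]/p[:,2]+c["cx"],c["fy"]*p[:,1]/p[:,2]+c["cy"]],1)
def ray_plane(n,uv,p0,nrm):
    c,M,o=cam(n); uv=np.atleast_2d(uv)
    d=np.stack([(uv[:,0]-c["cx"])/c["fx"],(uv[:,1]-c["cy"])/c["fy"],np.ones(len(uv))],1)@M.T
    return o+d*(((p0-o)@nrm)/(d@nrm))[:,None]
def maskcontour_plane(n,mask,p0,nrm):
    cs,_=cv2.findContours(mask.astype(np.uint8),cv2.RETR_EXTERNAL,cv2.CHAIN_APPROX_NONE)
    return ray_plane(n,max(cs,key=len)[:,0].astype(float),p0,nrm)
E
python3 - <<'E'
from h import *
for n in("scene","top"):
    W=np.load(f"{n}0.npz")["W"]; eyes.capture(n)
    # table height
    z=W[...,2]; t=np.abs(z)<.008; A=W[t]; A=A[(np.abs(A[:,0]-.5)<.3)&(np.abs(A[:,1])<.4)]
    c=np.linalg.lstsq(np.c_[A[:,:2],np.ones(len(A))],A[:,2],rcond=None)[0]; print(n,"table",c.round(4))
    # board
    m=eyes.regions_of(n,"board")[0]["pixels"]; m=cv2.erode(m.astype(np.uint8),np.ones((5,5)))>0
    B=W[m]; B=B[~np.isnan(B[:,0])]; B=B[(B[:,2]>.03)]
    for _ in range(4):
        c=np.linalg.lstsq(np.c_[B[:,:2],np.ones(len(B))],B[:,2],rcond=None)[0]
        B=B[np.abs(B@[-c[0],-c[1],1]-c[2])<.004]
    nr=np.array([-c[0],-c[1],1]);nr/=np.linalg.norm(nr)
    print("board n",nr.round(4),"slope",np.degrees(np.arccos(nr[2])).round(2),"yaw",np.degrees(np.arctan2(-nr[1],-nr[0])).round(2),"z at .6,-.16",c@[.6,-.16,1])
    p0=np.array([0,0,c[2]])
    m=eyes.regions_of(n,"board")[0]["pixels"]
    X=maskcontour_plane(n,m,p0,nr); print("board rect",cv2.minAreaRect(X[:,:2].astype(np.float32)))
    for s in("round_stone","square_stone","bar_stone"):
        for q in eyes.regions_of(n,s):
            X=maskcontour_plane(n,q["pixels"],p0+nr*.007,nr); print(s,q["score"],q["pixels"].sum(),cv2.minAreaRect(X[:,:2].astype(np.float32))[:2],X.mean(0).round(4))
    for q in eyes.regions_of(n,"block"):
        T=W[q["pixels"]]; T=T[(T[:,2]>.05)&(T[:,2]<.061)]
        if np.median(T[:,1])>.15: 
            print("block top",cv2.minAreaRect(T[:,:2].astype(np.float32)),np.median(T[:,2]))
    for s,h in(("press",.14),("brush",.11)):
        for q in eyes.regions_of(n,s):
            T=W[q["pixels"]]
            for lo,hi in((.07,.09),(.09,.11),(.11,.13),(.139,.15)):
                S=T[(T[:,2]>lo)&(T[:,2]<hi)]; 
                if len(S)>8: print(s,lo,len(S),S.mean(0).round(4),np.ptp(S,0).round(3))
E
```

```text
scene table [ 0.0012 -0.0007  0.0002]
board n [-0.3351  0.0225  0.9419] slope 19.62 yaw -3.83 z at .6,-.16 0.07573393280174573
board rect ((0.623687207698822, -0.15624192357063293), (0.3209420144557953, 0.2827566862106323), 86.19047546386719)
round_stone 0.73 168 ((0.6067126393318176, -0.09399637579917908), (0.03198271617293358, 0.02892342023551464)) [ 0.6078 -0.0937  0.0843]
square_stone 0.66 16358 ((0.6278644800186157, -0.1545446217060089), (0.3229849934577942, 0.2853436768054962)) [ 0.634  -0.1484  0.095 ]
square_stone 0.61 165 ((0.6002486944198608, -0.22502470016479492), (0.0295631755143404, 0.031560614705085754)) [ 0.6    -0.2245  0.0847]
square_stone 0.42 201 ((0.594390332698822, 0.13863268494606018), (0.006674494594335556, 0.1033707708120346)) [0.5963 0.1387 0.0747]
bar_stone 0.61 195 ((0.6040769219398499, -0.15873786807060242), (0.04300226643681526, 0.024285877123475075)) [ 0.6037 -0.1585  0.0845]
bar_stone 0.42 1001 ((0.6435317397117615, 0.22111038863658905), (0.04838346317410469, 0.10357771813869476)) [0.645  0.2205 0.0901]
block top ((0.4903144836425781, 0.2602019906044006
[... 1090 characters left out ...]
13843345642, -0.15915395319461823), (0.037862736731767654, 0.018704010173678398)) [ 0.5978 -0.1591  0.0825]
block top ((0.48814910650253296, 0.2605772614479065), (0.0620885044336319, 0.1499253660440445), 78.22904205322266) 0.05523582527323134
press 0.07 21 [0.5245 0.2491 0.0803] [0.01  0.008 0.02 ]
press 0.09 18 [0.5244 0.2489 0.1004] [0.01  0.007 0.017]
press 0.11 22 [0.524  0.2482 0.1226] [0.012 0.019 0.019]
press 0.139 21 [0.5251 0.2487 0.1444] [0.008 0.018 0.009]
brush 0.07 21 [0.5245 0.2491 0.0803] [0.01  0.008 0.02 ]
brush 0.09 18 [0.5244 0.2489 0.1004] [0.01  0.007 0.017]
brush 0.11 22 [0.524  0.2482 0.1226] [0.012 0.019 0.019]
brush 0.139 22 [0.525  0.2493 0.1444] [0.009 0.02  0.009]
```

```bash
cat >> h.py <<'E'
def orient(zt,c):
    "tool orientation with approach zt and closing line near c; the half turn nearer the present joints"
    zt=np.array(zt,float)/np.linalg.norm(zt); c=np.array(c,float); c=c-zt*(c@zt); c/=np.linalg.norm(c)
    return [R.from_matrix(np.stack([np.cross(s*c,zt),s*c,zt],1)).as_rotvec() for s in(1,-1)]
def best(p,rots):
    q0=np.array(readout.get_obs()["joints"]); L=[]
    for r in rots:
        q=kin.solve_ik(p,r)
        if q is not None: L.append((np.abs(np.array(q)-q0).max(),r,np.array(q)))
    return min(L,key=lambda t:t[0])
def st(tag=""):
    o=readout.get_obs(); print(tag,"t%.2f"%o["clock"],"p",o["ee_pos"].round(4),"F",o["contact_force"].round(2),"M",o["torque"].round(3),"w%.4f f%.1f"%(o["gripper_width"],o["finger_force"]),flush=True); return o
E
python3 - <<'E'
from h import *
P=np.array([.451,.268]); c=[.203,.979,0]
d,r,q=best([*P,.23],orient([0,0,-1],c)); print(d,r,q)
nb=R.from_euler("z",-3.6,degrees=True).apply([-np.sin(np.radians(20)),0,np.cos(np.radians(20))])
for a in range(0,180,30):   # feasibility at the board
    cc=R.from_rotvec(nb*np.radians(a)).apply([0,1,0])
    for rr in orient(-nb,cc):
        qq=kin.solve_ik(np.array([.603,-.093,.083])+nb*.09,rr); print(a,None if qq is None else np.round(qq,2))
arm.move_to([*P,.23],r); st("above")
arm.line_to([*P,.097],feed=.1); st("down")
for n in("scene","top"):
    im,_=eyes.capture(n); cv2.imwrite(f"pics/{n}1.png",im)
a=cv2.imread("pics/top1.png");b=cv2.imread("pics/scene1.png")
cv2.imwrite("pics/b1.png",np.hstack([cv2.resize(a[180:330,100:230],(390,450)),cv2.resize(b[180:330,420:550],(390,450))]))
E
```

```text
0.841875008984231 [0.32060126 3.12519107 0.        ] [ 4.03494370e-01  2.07640358e-01  1.63044220e+00 -4.44089210e-16
  1.30351010e+00 -9.62844922e-01]
0 [-0.33  0.18  1.89  0.14  0.73 -1.99]
0 [-0.33  0.18  1.89  0.14  0.73  1.15]
30 [-0.33  0.18  1.89  0.14  0.73 -2.51]
30 [-0.33  0.18  1.89  0.14  0.73  0.63]
60 None
60 [-0.33  0.18  1.89  0.14  0.73  0.11]
90 None
90 [-0.33  0.18  1.89  0.14  0.73 -0.42]
120 [-0.33  0.18  1.89  0.14  0.73  2.2 ]
120 [-0.33  0.18  1.89  0.14  0.73 -0.94]
150 [-0.33  0.18  1.89  0.14  0.73  1.68]
150 [-0.33  0.18  1.89  0.14  0.73 -1.46]
above t3.58 p [0.4507 0.2687 0.2301] F [ 0.14  0.46 -0.85] M [-0.028  0.029 -0.051] w0.0854 f0.0
down t5.06 p [0.4515 0.2682 0.0976] F [0.39 0.44 0.05] M [ 0.02  -0.027  0.009] w0.0853 f0.0
```

View pics/b1.png

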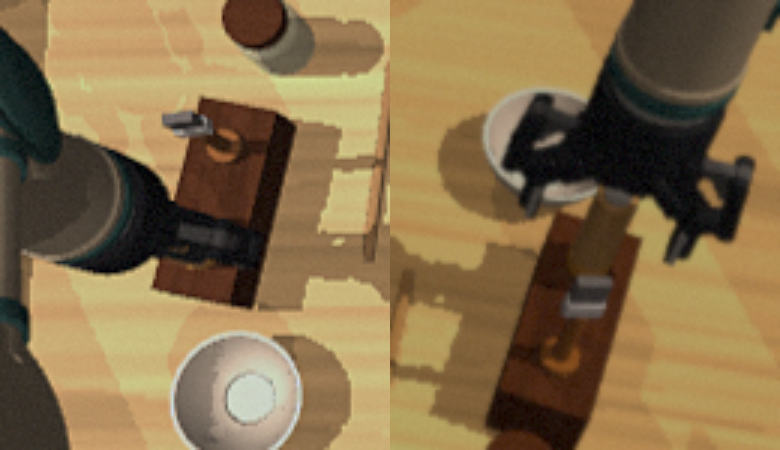

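The scene camera at crop (610,230) shows the open fingers straddling the grip, with the brush clear. Closing now.

Run:
```python
from h import *
st("pre"); eoat.move_gripper(.02); o=st("closed"); print(o["tcp_rot"])
arm.line_to([o["ee_pos"][0],o["ee_pos"][1],.105],feed=.03); st("lift8")
arm.line_to([.451,.268,.225],feed=.12); st("lifted")
for n in("scene","top"):
    im,d=eyes.capture(n); cv2.imwrite(f"pics/{n}2.png",im); np.savez(f"{n}2.npz",W=cloud(n,d))
    for q in eyes.regions_of(n,"press"): print(n,q["score"],q["centre"],q["pixels"].sum())
b=cv2.imread("pics/scene2.png")
cv2.imwrite("pics/c1.png",cv2.resize(b[150:350,410:570],(600,750))[:600])
```

```text
pre t5.16 p [0.4514 0.2682 0.0976] F [-0.25  0.4  -0.18] M [ 0.058 -0.046  0.011] w0.0855 f0.0
closed t5.72 p [0.4511 0.2681 0.0972] F [-0.04  0.82  1.11] M [ 0.104  0.05  -0.043] w0.0263 f58.5
[3.20628007e-01 3.12487020e+00 5.30105966e-04]
lift8 t6.14 p [0.4512 0.2681 0.1051] F [ 0.34 -0.37 -2.04] M [ 0.023 -0.046 -0.016] w0.0272 f58.6
lifted t7.29 p [0.4504 0.2677 0.2242] F [ 0.47  0.35 -1.27] M [-0.029 -0.006 -0.013] w0.0265 f58.7
scene 0.72 [222.5, 505.4] 720
top 0.75 [193.4, 386.5] 167
top 0.64 [261.6, 143.9] 80
```

View pics/c1.png

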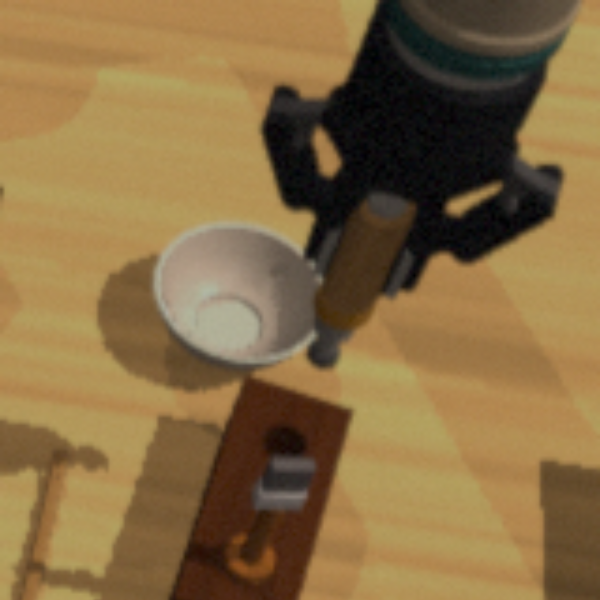

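The press is out of the block, held upright between the pads, with its foot at crop (322,352). Next I'll measure the axis in the hand and refine the stone's centre.

```bash
cat >> h.py <<'E'
from scipy.optimize import least_squares
def press_axis(n,W,mask,tcp,zt,r=.014,lo=-.040,hi=.038):
    "fit grip cylinder (radius r); returns point on axis at the foot (86 mm ahead of tcp) minus nominal, and tilt, in tool-ish coords"
    T=W[mask]; T=T[~np.isnan(T[:,0])]; s=(T-tcp)@zt; rad=np.linalg.norm((T-tcp)-s[:,None]*zt,axis=1)
    T=T[(s>lo)&(s<hi)&(rad<.022)]
    e1=np.cross(zt,[0,0,1.]) if abs(zt[2])<.9 else np.cross(zt,[0,1.,0]); e1/=np.linalg.norm(e1); e2=np.cross(zt,e1)
    s=(T-tcp)@zt; a=(T-tcp)@e1; b=(T-tcp)@e2
    f=lambda p: np.hypot(a-p[0]-p[2]*s,b-p[1]-p[3]*s)-r
    q=least_squares(f,[0,0,0,0],loss="soft_l1",f_scale=.001); p=q.x
    off=lambda s0:e1*(p[0]+p[2]*s0)+e2*(p[1]+p[3]*s0)
    ax=zt+e1*p[2]+e2*p[3]
    return off(0),off(.0862),ax/np.linalg.norm(ax),len(T),np.median(np.abs(f(p)))
E
python3 - <<'E'
from h import *
o=readout.get_obs(); tcp=o["ee_pos"]; M=R.from_rotvec(o["tcp_rot"]).as_matrix(); zt=M[:,2]
for n in("scene","top"):
    im,d=eyes.capture(n); W=cloud(n,d)
    for q in eyes.regions_of(n,"press"):
        s=q["pixels"]
        if np.nanmedian(W[s][:,1])<.15: continue
        a,b,ax,k,e=press_axis(n,W,s,tcp,zt)
        print(n,"off tcp",(a@M*1e3).round(1),"off foot (tool xyz)",(b@M*1e3).round(1),"world",(b*1e3).round(1),"tilt tool xy deg",np.degrees((ax@M)[:2]).round(2),k,e.round(5))
# stone by colour
for n in("scene","top"):
    im=cv2.imread(f"pics/{n}0.png"); W=np.load(f"{n}0.npz")["W"]
    c0=(291,298) if n=="scene" else (328,191); k=6
    x0,y0=c0[0]-18,c0[1]-18; cr=cv2.resize(im[y0:y0+36,x0:x0+36],None,fx=k,fy=k,interpolation=cv2.INTER_CUBIC)
    L=cv2.cvtColor(cr,cv2.COLOR_BGR2LAB).astype(float)
    np.save(f"cr_{n}.npy",cr)
    cv2.imwrite(f"pics/d_{n}.png",cr)
a=cv2.imread("pics/d_top.png");b=cv2.imread("pics/d_scene.png"); cv2.imwrite("pics/d.png",cv2.resize(np.hstack([a,b]),None,fx=1.8,fy=1.8))
E
```

```text
scene off tcp [ 1.  -0.7 -0. ] off foot (tool xyz) [ 0.5  0.7 -0. ] world [-0.3  0.8 -0. ] tilt tool xy deg [-0.33  0.92] 428 0.00064
top off tcp [ 1.4 -1.1 -0. ] off foot (tool xyz) [3.  1.6 0. ] world [-2.6  2.2  0. ] tilt tool xy deg [1.03 1.82] 38 0.00033
```

View pics/d.png

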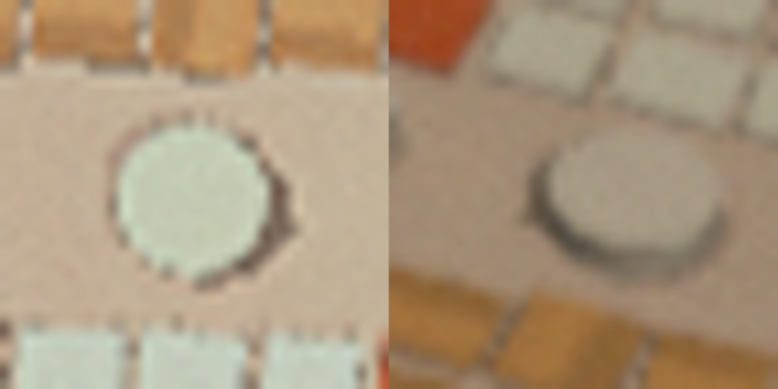

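Top view (left): the stone's top face is a disc centred at about (193,199) in the crop. Scene view (right): the top-face ellipse is centred at about (634,192), with its side face below. Next is a hover above the stone, tool square to the board.

```bash
cat >> h.py <<'E'
nb=R.from_euler("z",-3.6,degrees=True).apply([-np.sin(np.radians(20)),0,np.cos(np.radians(20))])
pb=np.array([.601,-.156,.0755])+nb*.008   # plane of the stone's top
CC=R.from_rotvec(nb*np.radians(120)).apply([0,1,0])
E
python3 - <<'E'
from h import *
S={n:ray_plane(n,uv,pb,nb)[0] for n,uv in(("top",[327.4,190.9]),("scene",[295.2,297.3]))}
print({k:v.round(4) for k,v in S.items()})
for n in S:   # depth samples of the top face
    W=np.load(f"{n}0.npz")["W"]; u,v=proj(n,S[n])[0]; q=W[int(v)-3:int(v)+4,int(u)-4:int(u)+5].reshape(-1,3)
    print(n,"height above plane mm",np.nanmedian((q-pb)@nb)*1e3,np.nanstd((q-pb)@nb)*1e3)
s=(S["top"]+S["scene"])/2
tgt=s+nb*(.0862+.025)
o=st(); d,r,q=best(tgt+nb*.08,orient(-nb,CC)); print(d)
arm.move_to(tgt+nb*.08,r); st(); arm.line_to(tgt,feed=.1); o=st("hover")
tcp=o["ee_pos"]; M=R.from_rotvec(o["tcp_rot"]).as_matrix(); zt=M[:,2]; print("tool vs normal",zt@-nb)
for n in("scene","top"):
    im,dd=eyes.capture(n); cv2.imwrite(f"pics/{n}3.png",im); W=cloud(n,dd); np.savez(f"{n}3.npz",W=W)
    for q in eyes.regions_of(n,"press")[:2]:
        m=q["pixels"]; w=np.nanmedian(W[m],0)
        if np.linalg.norm(w-tcp)>.1: continue
        a,b,ax,k,e=press_axis(n,W,m,tcp,zt)
        print(n,"off tcp",(a@M*1e3).round(1),"off foot",(b@M*1e3).round(1),"tilt",np.degrees((ax@M)[:2]).round(2),k,e.round(5))
    print(n,"pred foot px",proj(n,tcp+zt*.0862),"stone px",proj(n,s))
a=cv2.imread("pics/top3.png")[120:240,260:400];b=cv2.imread("pics/scene3.png")[200:320,220:360]
cv2.imwrite("pics/e.png",np.hstack([cv2.resize(a,(400,343)),cv2.resize(b,(400,343))]))
E
```

```text
{'top': array([ 0.6035, -0.0924,  0.0835]), 'scene': array([ 0.6052, -0.093 ,  0.0841])}
top height above plane mm -1.0651473828295916 1.8784273963837828
scene height above plane mm -0.5091003086827521 1.4682249483126406
 t7.69 p [0.4509 0.268  0.2248] F [ 0.94  0.45 -2.16] M [ 0.011 -0.007  0.015] w0.0269 f58.7
0.7583164342298361
 t9.07 p [ 0.539  -0.0878  0.2633] F [-0.92  0.8  -1.38] M [-0.012  0.262  0.054] w0.0269 f58.8
hover t10.02 p [ 0.5668 -0.0903  0.1889] F [-0.26  0.31 -1.92] M [-0.058  0.268  0.059] w0.0270 f58.8
tool vs normal 0.9999994506923947
scene off tcp [0.3 0.5 0. ] off foot [ 0.   1.7 -0. ] tilt [-0.16  0.82] 203 0.00079
scene pred foot px [[296.17832371 287.34048808]] stone px [[295.43602371 297.02377138]]
top pred foot px [[327.3706087  190.92148644]] stone px [[327.51964141 190.49468082]]
```

View pics/e.png

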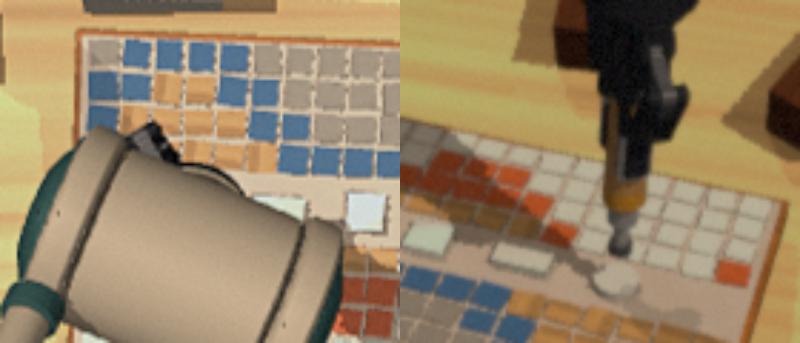

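The scene crop shows the foot at (620,250), just above the stone at (615,280), on the predicted pixels. Descending along the normal with force watch.

```bash
cat > d.py <<'E'
from h import *
s=np.array([.6043,-.0927,.0838])
def rd(k=12):
    F=[];H=[]
    for _ in range(k):
        arm.dwell(.015); o=readout.get_obs(); F.append(o["contact_force"]); H.append((o["ee_pos"]-s)@nb)
    return np.mean(F,0),np.mean(H),o
E
python3 - <<'E'
from d import *
F0,h,o=rd(20); np.save("F0.npy",F0); print("base",F0.round(2),h)
log=[]
arm.line_to(s+nb*(.0862+.005),feed=.05)
cmd=.0862+.005; hc=None
while cmd>.0862-.012:
    F,h,o=rd(); f=(F-F0)@nb; log.append((cmd,h,f)); print("cmd %.1f h %.2f f %.2f lat %s t %.2f"%(cmd*1e3-86.2,h*1e3-86.2,f,((F-F0)-f*nb).round(2),o["clock"]))
    if hc is None and f>1.2: hc=h
    if f>4.3 or (hc is not None and hc-h>.0055): break
    cmd-=.001; arm.line_to(s+nb*cmd,feed=.02)
st("end")
E
```

```text
base [-0.21  0.02 -1.62] 0.11153460375631223
cmd 5.0 h 5.00 f 0.01 lat [0.1  0.02 0.03] t 11.30
cmd 4.0 h 4.06 f -0.05 lat [0.18 0.07 0.06] t 11.75
cmd 3.0 h 2.96 f -0.13 lat [ 0.06 -0.14  0.02] t 12.20
cmd 2.0 h 1.98 f -0.14 lat [ 0.09 -0.03  0.03] t 12.65
cmd 1.0 h 0.97 f -0.20 lat [ 0.2  -0.04  0.07] t 13.10
cmd 0.0 h -0.03 f -0.04 lat [0.35 0.04 0.13] t 13.55
cmd -1.0 h -1.03 f -0.16 lat [0.33 0.18 0.11] t 14.00
cmd -2.0 h -1.81 f 2.56 lat [-0.08 -0.06 -0.03] t 14.45
cmd -3.0 h -2.96 f 2.78 lat [0.12 0.31 0.03] t 14.90
cmd -4.0 h -3.96 f 2.96 lat [0.44 0.28 0.16] t 15.35
cmd -5.0 h -4.96 f 3.50 lat [0.82 0.38 0.29] t 15.80
cmd -6.0 h -5.97 f 3.67 lat [0.99 0.59 0.35] t 16.25
cmd -7.0 h -6.96 f 4.47 lat [1.11 0.57 0.39] t 16.70
end t16.70 p [ 0.5774 -0.091   0.1583] F [-0.55  0.76  3.01] M [0.179 0.029 0.075] w0.0266 f59.3
```

Run:
```python
from d import *
F0=np.load("F0.npy")
arm.line_to(s+nb*(.0862-.0081),feed=.02); F,h,o=rd(40); f=(F-F0)@nb; print("h",h*1e3-86.2,"f",f,"lat",(F-F0-f*nb).round(2))
tcp=o["ee_pos"]; M=R.from_rotvec(o["tcp_rot"]).as_matrix(); zt=M[:,2]; print("axis err deg",np.degrees(np.arccos(min(1,-zt@nb))),"lateral tcp mm",((tcp-s)-nb*((tcp-s)@nb))*1e3)
im,dd=eyes.capture("scene"); W=cloud("scene",dd)
for q in eyes.regions_of("scene","press"):
    m=q["pixels"]
    if np.linalg.norm(np.nanmedian(W[m],0)-tcp)>.1: continue
    a,b,ax,k,e=press_axis("scene",W,m,tcp,zt); print("off",(a@M*1e3).round(1),(b@M*1e3).round(1),"tilt",np.degrees((ax@M)[:2]).round(2),k)
print("pred",proj("scene",s))
cv2.imwrite("pics/f.png",cv2.resize(im[230:330,240:360],(720,600),interpolation=cv2.INTER_CUBIC)); st()
```

```text
h -8.05207395742626 f 4.559537590386634 lat [1.51 0.86 0.53]
axis err deg 0.015111091735271986 lateral tcp mm [ 0.11930072 -0.02521793  0.04391256]
off [ 0.4  1.1 -0. ] [ 0.1  0.9 -0. ] tilt [-0.23 -0.14] 220
pred [[295.44575015 296.99776052]]
 t17.72 p [ 0.5777 -0.091   0.1573] F [0.22 0.45 2.68] M [ 0.231 -0.147  0.067] w0.0269 f59.4
```

View pics/f.png

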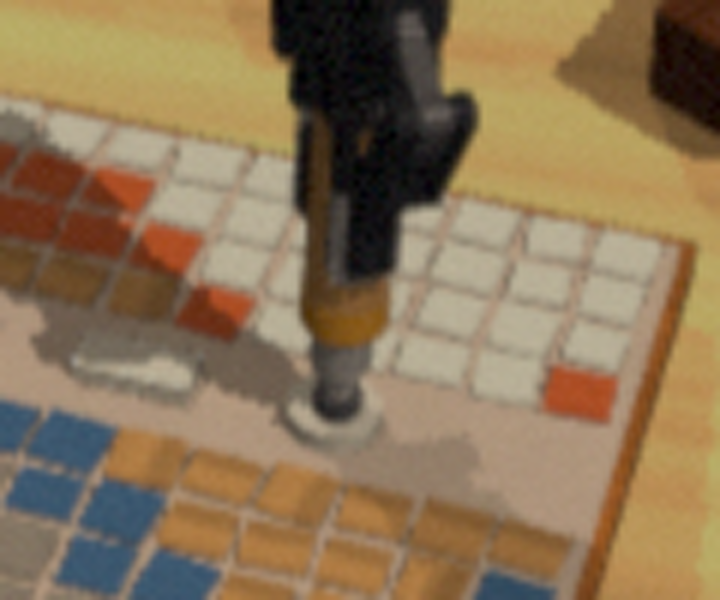

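The foot sits in the middle of the round stone (crop 337,410), square to the face. Force is 4.56 N, with about 6.6–7 mm of travel since contact. One steadiness check, then I'll hand in.

Run:
```python
from d import *
F0=np.load("F0.npy"); F,h,o=rd(40); f=(F-F0)@nb; print(h*1e3-86.2,f,o["gripper_width"],o["clock"])
if 3.5<f<5.5: print(workorder.job_done())
```

```text
-8.072599094887664 4.4137731165594 0.026641361937513985 18.3833
the job is handed in; nothing more can be done
None
```

The job is handed in at 18.4 s: the press is still held in the gripper, square to the slope on the middle of the round stone, at about 4.4 N and an estimated 6.6–7 mm of plunger travel, about half way in.

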